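# Unlock the interlocked isolator and switch the bench supply back on

### The arm

A 6-joint arm with a two-finger parallel gripper is mounted at the origin on a cart in front of the work surface, level with it; the furniture and walls round the work are solid. World frame = base frame: x ahead of the robot, y to its left, z up, the work surface at z = 0. Lengths are in mm, angles in degrees, forces in N, time in s.
With the tool pointing down it reaches from about 350 to 775 mm from the base axis. Payload 7.3 kg.
Tool frame: the origin (TCP) lies midway between the tips of the shut fingers; the grasp point (between the pads) lies 19 mm behind it (ctrl.tcp_to_grasp is the distance from the TCP to the grasp point, in mm); z points along the fingers, y is the line along which they close (so a half turn about z gives the same grasp; the last joint's range is limited). The gripper opens to 92 mm and grips with 3 to 60 N. Pads are 19 mm wide; open, the fingers measure 130 mm over their backs; the gripper's body (75 mm by 190 mm) begins 47 mm behind the grasp point.
Start: joints at [-78.667, 19.595, 87.324, -0, 73.075, -8.365], TCP at [176.984, -494.292, 192.341] pointing down, gripper open.
Joint ranges: [-145.02, 145.02], [-44.19, 115.74], [2.07, 154.8], [-57.11, 237.11], [16.16, 152.29], [-177.93, 177.93]. Speed limits (degrees/s): [147.25, 147.25, 180, 180, 180, 180].

### API

Orientations are given as [roll, pitch, yaw] about the fixed x, y, z axes, in that order (R = Rz(yaw) Ry(pitch) Rx(roll)).
In Python, from cell import ctrl, grab_frame, ticket gives the robot as it stands.
- The arm moves only by the tool jog_arm, never from a script. Its argument "moves" is a list of rows, each a list of 6 numbers: the shift along the tool's x, y, z in m, then the turn, a rotation vector about the tool's x, y, z in degrees. A call has 1 to 20 rows; each row shifts and turns the commanded pose from where the row before left it, along the tool's axes as they then stand; what a row does not reach is not made up. A row lasts 1/8 s, in which the tool goes at most 62.5 mm and 10.7 degrees, less where a joint would pass 70% of its speed; a pose out of reach is approached as far as the arm can. A call is refused whole if a number of a shift passes 0.0625 or a number of a turn 10.7, either way. A call with a gripper value outside its range is refused whole. "gripper" is the gripper's target within -1 to 1 (fully open at 1, half-way at 0, shut at -1), set as the call begins (left out, the last holds). The fingers move at their own pace and stop on an object; "force" is the grip in N (left out, the last holds). Time passes only in rows, so rows that do not move let the fingers close. It gives the time, the measured TCP pose, the force, the opening and the grip force at its end, in the units of the state.
- ctrl.observe(): the state, without advancing time (a new reading comes with each control period).
- grab_frame(name): name is "scene" or "top" or "wrist"; returns a dict with "image" (400x640x3 uint8, red, green, blue), "camera_matrix" (3x3 intrinsics, pixels), "view" (4x4, takes a point from world to camera coordinates). Camera axes: x right, y up, looking along -z (the intrinsics and any distortion apply to the point x, -y, -z); pixel columns grow to the right and rows downward; lengths in mm; the calibration is good to about 2 mm. The wrist camera is an equidistant fisheye: a pixel r from the principal point sees the ray r / f radians off the axis. A picture is of the moment at which its call begins. There is no depth.
- ticket.close_job(): hands the job in; it is judged then, once.
The state is a dict: "t": time; "joint_positions": joint angles; "qvel": joint speeds; "tau": joint torques, N m; "eef_pos": TCP position; "tcp_rot": TCP orientation; "ft_force": force on the tool from outside, world axes, zero at the start; "ft_torque": the same for the moment, N m; "finger_gap": finger opening in mm; "grasp_force": force on a finger pad.
Only numpy, scipy, OpenCV 4.12 (cv2) and the standard library are available. Lean on these libraries where they do the work, as an engineer would, in place of code of your own. Each camera call takes 0.05 s, during which the arm holds its last target. There are 200 camera calls.

### The job

The router bit has been changed, so bring the bench supply back on: take the red key out of the wooden key block, push it fully home into the lock on the isolator box and turn it clockwise to its stop, which draws the bolt that locks the isolator. Then reach into the yellow-rimmed well of the box and turn the red handle clockwise to its stop. Leave the red key in the lock, and leave the blue key and the tools on the bench where they are.

Things in the scene. Friction and masses are not known exactly. Their poses are not given: they have to be found in the camera images.
- isolator_box: Grey steel box, 214 long (x) by 110 wide (138 over its foot flanges), fixed to the bench. Origin: centre of its underside, on the bench; x runs from the low front step with the lock to the high rear part with the handle's well, z up. Front step (x -107 to -3): top at 44 mm, lock plate on it. Rear part (x -3 to 107): top at 92 mm, yellow rim round the well.
- keyway (a point): Middle of the key slot, on the top face of the steel lock plate (46 x 46, face 50 mm above the bench). Slot 22 mm along this point's x, 9 mm along its y, bevelled; plate 6 mm thick, brass core with an equal slot below. The red key goes straight down, is home 26 mm deep (collar on the plate) and turns only when over 20 mm deep. A 92 mm high wall stands 59 mm behind (+x).
- lock_core (a joint): Turn of the lock's core in rad: 0 locked, slot in line with the plate's; grows clockwise seen from above to a hard stop at 1.25. Friction 0.06 Nm; stays where left. The key has about 0.17 rad of play in it, so the key must turn some 1.42 rad. From about 0.95 the bolt is clear of the handle. A turned key cannot be lifted out.
- isolator_handle (a joint): Turn of the red handle in rad, 0 = off, growing clockwise seen from above to a hard stop at 1.4 = on. About 0.1 Nm of friction; it stays where it is left. Blocked near 0 by the hidden bolt until the lock core is turned.
- handle_grip (a point): On the handle's upright axis, 24 mm above the well's floor, 10 mm below the handle's top, 76 mm above the bench. Red bar 12 mm thick along this point's x, 52 mm long along its y, 32 mm high, turning with the joint; white line at its +y end. It stands amid a round well 80 mm across, 40 mm deep, rim 16 mm above this point: widely opened fingers do not go in.
- red_key: Key with a red bow, upright in the key block at the start. Origin: middle of the tip's underside; z up along the shank. Bit 18 (x) x 6 (y) mm, 14 high from the tip; shank 8 mm across; steel collar 18 mm across from 26 to 31 mm; flat red bow 34 (x) x 10 (y) mm, from 31 to 75 mm above the tip. A half turn about z changes nothing. 60 g.
- blue_key: The same with a blue bow and a 26 mm wide bit that does not fit this lock; it stands in the other hole of the block and is to be left alone.
- key_block: Wooden block 70 x 150 mm on a darker foot 84 x 164 mm, fixed to the bench. Origin 6 mm above the bench, under its centre; its top is 40 mm above the bench. Two slots of 10 (x) by 30 mm (y), 37 mm either side of the centre along y; the keys hang in them by their collars, tip 14 mm above the bench, and are drawn straight up.
- router_block: Loose beech block with coloured router bits, 44 x 100 x 66 mm, origin under its centre; bystander.
- hex_keys: Loose green folding hex key set, 28 x 92 x 18 mm, origin under its centre; bystander.
- tape_measure: Loose yellow tape measure, 38 x 86 x 62 mm, origin under its centre; bystander.
Mind the look-alikes: they are no part of the job. Of the things that look like the red_key, the smaller one is meant.

How it is judged:
By the outcome, as a careful person would: the job done as asked, in the order asked, and still so for the second after the job is handed in, with the robot touching nothing.
It also fails if it takes over 64 s, if anything falls off the work surface, if the arm or the gripper's body presses on something with over 40 N, if the wrist force passes 120 N, or if a joint passes its speed limit or range.

## Working session

There is one attempt and no reset: what is moved stays moved. The work goes in short steps, Python scripts to look and compute and a tool call to move; the robot and the scene stay as the last step left them, time stands still between calls to the robot, and variables do not carry over. Pictures are saved under pics/ and viewed, at most 10 in all, crops included, and the job is handed in when it is done.

Besides the shell and the picture viewer there is one more tool, called after "Request:" by a JSON object that holds its "method" and its "body", one argument or row to a line. jog_arm: Moves the arm, as the interface text tells. Its arguments: {"type":"object","properties":{"moves":{"type":"array"},"gripper":{"type":"number"},"force":{"type":"number"}},"required":["moves"]}

```bash
mkdir -p pics; ls; python3 - <<'E'
from cell import ctrl, grab_frame
import cv2,pickle
for n in ("scene","top"):
    f=grab_frame(n); pickle.dump(f,open(f'pics/{n}.pkl','wb'))
    cv2.imwrite(f'pics/{n}.png',f['image'][:,:,::-1]); print(n,f['camera_matrix'].tolist(),f['view'].round(3).tolist(),[k for k in f])
print(ctrl.observe(), ctrl.tcp_to_grasp)
E
```

```text
pics
scene [[455.6319173119416, 0.0, 318.3643152900978], [0.0, 455.6319173119416, 196.03958049735726], [0.0, 0.0, 1.0]] [[-0.741, -0.671, 0.023, 284.019], [0.403, -0.417, 0.815, -270.933], [-0.538, 0.612, 0.58, -953.032], [0.0, 0.0, 0.0, 1.0]] ['image', 'camera_matrix', 'view']
top [[457.6152665408761, 0.0, 318.65069932708053], [0.0, 457.6152665408761, 190.05939586975606], [0.0, 0.0, 1.0]] [[-0.002, -1.0, 0.014, -101.792], [0.994, -0.0, 0.109, -469.627], [-0.109, 0.014, 0.994, -1389.952], [0.0, 0.0, 0.0, 1.0]] ['image', 'camera_matrix', 'view']
{'t': 0.1, 'joint_positions': array([-7.86655643e+01,  1.96327160e+01,  8.73716419e+01, -4.03993298e-04,
        7.30729512e+01, -8.36708202e+00]), 'qvel': array([-0.06147289, -0.18916422, -0.17361691,  0.11524151,  0.01815264,
        0.00845948]), 'tau': array([ 1.67456783e-03, -4.32005739e+01, -2.44694030e+01,  7.18666962e-02,
        5.26275916e-02, -5.12166002e-05]), 'eef_pos': array([ 176.91118464, -493.87121284,  191.71272067]), 'tcp_rot': array([-1.79923458e+02, -1.08673709e-02,  1.97016283e+01]), 'ft_force': array([-0.06620699,  0.18286091, -1.06623271]), 'ft_torque': array([ 0.03058484, -0.01139272,  0.06676191]), 'grasp_force': 0.0, 'finger_gap': 91.96464968038589} 18.8
```

View pics/top.png

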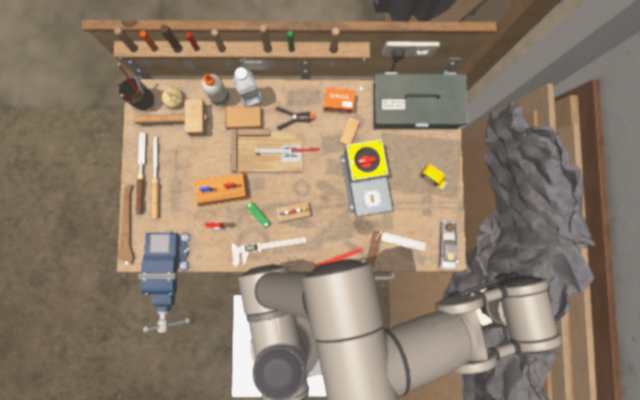

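View pics/scene.png

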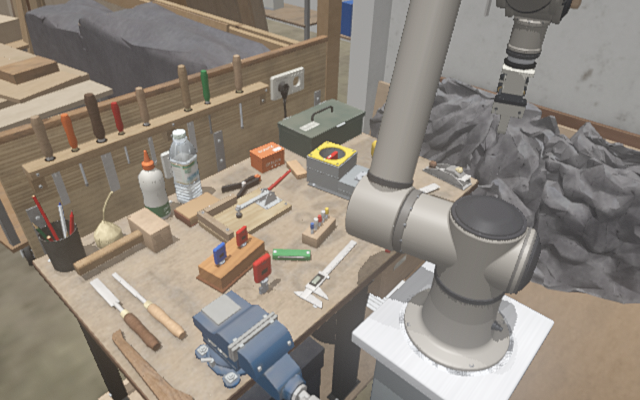

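The top view shows the key block at about (220,189), with the blue key at (206,189) and a red key at (232,185). A second red key stands at (218,225), and the isolator box is at (368,178). The scene view shows the red keys at (242,237), in the block, and at (262,268), in front of it and larger. Next I'll enlarge crops to check the choice and measure.

```bash
python3 - <<'E'
import cv2,numpy as np
t=cv2.imread('pics/top.png'); s=cv2.imread('pics/scene.png')
a=cv2.resize(t[165:240,190:265],(600,600),interpolation=cv2.INTER_CUBIC)
b=cv2.resize(t[135:220,335:420],(595,595),interpolation=cv2.INTER_CUBIC)
c=cv2.resize(s[215:305,190:310],(800,600),interpolation=cv2.INTER_CUBIC)
cv2.imwrite('pics/b.png',b)
cv2.imwrite('pics/ac.png',np.hstack([cv2.resize(a,(400,400)),cv2.resize(c,(400,300)).copy() if 0 else cv2.copyMakeBorder(cv2.resize(c,(400,300)),0,100,0,0,0)]))
E
```

```text
(no output)
```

View pics/ac.png

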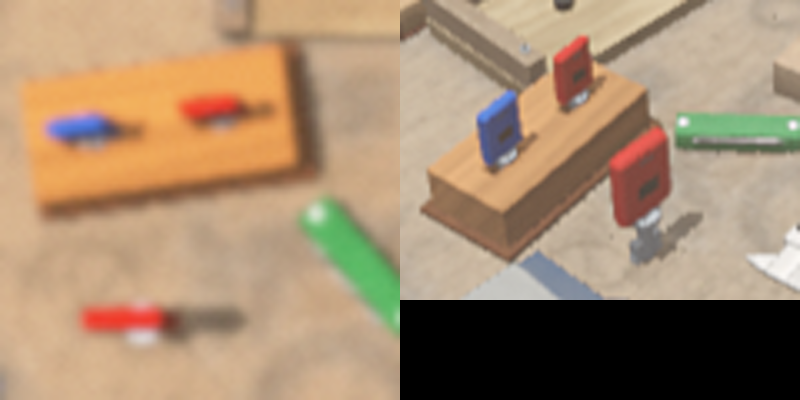

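View pics/b.png

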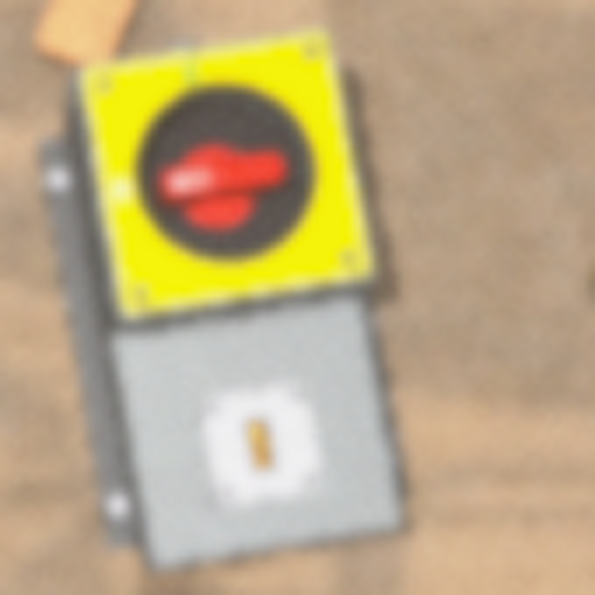

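The smaller red key in the block, at top (229,185), is the one I want. The bigger red look-alike at top (216,225) stands loose on the bench, and the blue key is at (205,189). The crop shows the block corners, the rim corners and the brass slot at crop (260,443). Next I fit the poses.

```bash
cat > h.py <<'E'
import numpy as np, pickle
from scipy.optimize import least_squares
def proj(f,P):
    P=np.atleast_2d(P); c=(f['view']@np.c_[P,np.ones(len(P))].T).T[:,:3]
    q=(f['camera_matrix']@np.c_[c[:,0],-c[:,1],-c[:,2]].T).T
    return q[:,:2]/q[:,2:]
def fish(f,P):
    P=np.atleast_2d(P); c=(f['view']@np.c_[P,np.ones(len(P))].T).T[:,:3]
    v=c*[1,-1,-1]; r=np.hypot(v[:,0],v[:,1]); th=np.arctan2(r,v[:,2]); K=f['camera_matrix']
    return np.c_[K[0,2]+K[0,0]*th*v[:,0]/r, K[1,2]+K[1,1]*th*v[:,1]/r]
def place(p,L):
    L=np.atleast_2d(np.array(L,float)); a=np.radians(p[2]); c,s=np.cos(a),np.sin(a)
    return np.c_[p[0]+c*L[:,0]-s*L[:,1], p[1]+s*L[:,0]+c*L[:,1], L[:,2]]
def fit(obs,p0):  # obs: list of (projfn, frame, local pts, pixels)
    r=lambda p: np.concatenate([(g(f,place(p,L))-np.array(px)).ravel() for g,f,L,px in obs])
    s=least_squares(r,p0); return s.x, r(s.x)
E
python3 - <<'E'
from h import *
T=pickle.load(open('pics/top.pkl','rb')); S=pickle.load(open('pics/scene.pkl','rb'))
cv=lambda l,s,o:(np.array(l)+.5)/s-.5+o
ob=lambda p0,o:fit(o,p0)
# box: rough start
boxL=[[107,55,92],[107,-55,92],[-3,-55,92],[-3,55,92],[-107,55,44],[-107,-55,44],[-55-0,0,50]]
px=cv([[80,70],[325,30],[373,275],[125,318],[152,566],[403,525],[260,443]],7,[335,135])
# keyway local x: wall at -3 is 59 behind -> -62
boxL[-1]=[-62,0,50]
p,r=fit([(proj,T,boxL,px)],[550,-200,0]); print('box',p.round(2)); print(r.reshape(-1,2).round(2).tolist())
print('scene kw, well, corner', proj(S,place(p,[[-62,0,50],[52,0,76],[-3,-55,92],[107,55,92]])).round(1).tolist())
well=cv([[226,172]],7,[335,135]); print('well centre px top',well, proj(T,place(p,[[52,0,92]])))
for a in range(2):
    pass
blkL=[[35,75,40],[35,-75,40],[-35,-75,40],[-35,75,40]]
px=cv([[25,83],[285,42],[300,167],[42,213]],400/75,[190,165])
q,r=fit([(proj,T,blkL,px)],[500,200,0]); print('blk',q.round(2)); print(r.reshape(-1,2).round(2).tolist())
for y in(37,-37):
    P=[[0,y,89],[0,y+17,89],[0,y-17,89],[0,y,45]]
    print('key',y,place(q,P)[0].round(1),'crop px',((proj(T,place(q,P))-[190,165]+.5)*400/75-.5).round(0).tolist(),'scenecrop',((proj(S,place(q,P))-[190,215])*10/3).round(0).tolist())
E
```

```text
box [ 503.69 -253.58    9.56]
[[-0.61, -0.38], [0.54, -0.63], [0.44, 0.25], [-0.56, 0.21], [0.23, 0.28], [-0.17, 0.1], [0.14, 0.14]]
scene kw, well, corner [[364.7, 176.0], [331.5, 156.8], [357.0, 149.9], [305.9, 154.5]]
well centre px top [[366.85714286 159.14285714]] [[366.78288614 159.10560215]]
blk [473.76 198.89   9.37]
[[-0.05, 0.84], [-0.2, 0.63], [0.36, -0.42], [-0.11, -1.04]]
key 37 [467.7 235.4  89. ] crop px [[79.0, 127.0], [48.0, 132.0], [110.0, 122.0], [97.0, 136.0]] scenecrop [[99.0, 100.0], [81.0, 114.0], [116.0, 86.0], [106.0, 148.0]]
key -37 [479.8 162.4  89. ] crop px [[212.0, 105.0], [181.0, 110.0], [242.0, 100.0], [226.0, 115.0]] scenecrop [[172.0, 41.0], [156.0, 54.0], [188.0, 29.0], [177.0, 89.0]]
```

Both fits agree with each other and with the scene view:
- **Box:** yaw 9.6°, keyway at about (443,-264,50).
- **Red key:** at about (480,162), bow broad along the block's y.

I'll go over the lock first and turn there.

Request:
{"method": "jog_arm", "body": {
  "moves": [
    [0,0,-0.02,0,0,0],
    [0,0,-0.02,0,0,0],
    [0.041,-0.016,0,0,0,0],
    [0.041,-0.016,0,0,0,0],
    [0.041,-0.016,0,0,0,0],
    [0.041,-0.016,0,0,0,0],
    [0.041,-0.016,0,0,0,0],
    [0.041,-0.016,0,0,0,0],
    [0.041,-0.016,0,0,0,0],
    [0.041,-0.016,0,0,0,0],
    [0,0,0,0,0,0],
    [0,0,0,0,0,0]
  ]
}}

```text
t: 1.6
eef_pos: [442.2, -263.3, 232.0]
tcp_rot: [-180.0, 0.1, 19.7]
ft_force: [-0.3, -0.9, -0.1]
finger_gap: 92.1
grasp_force: 0.0
```

```bash
cat >> h.py <<'E'
def plan(o,x,y,z,yaw):
    "total turn about tool z (deg), then total shift in tool axes after that turn, mm"
    y0=o['tcp_rot'][2]; d=(yaw-y0+180)%360-180; a=np.radians(yaw); c,s=np.cos(a),np.sin(a)
    e=np.array([x,y,z])-o['eef_pos']
    print('now',o['eef_pos'].round(1),o['tcp_rot'].round(2),'t',o['t'],'F',o['ft_force'].round(1),'gap',round(o['finger_gap'],1),'| turn',round(-d,2),'shift',[round(c*e[0]+s*e[1],1),round(s*e[0]-c*e[1],1),round(-e[2],1)])
def shot(n,name):
    import cv2; from cell import grab_frame
    f=grab_frame(n); pickle.dump(f,open(f'pics/{name}.pkl','wb')); cv2.imwrite(f'pics/{name}.png',f['image'][:,:,::-1]); return f
E
python3 - <<'E'
from h import *; from cell import ctrl
f=shot('wrist','w1'); print(f['camera_matrix'].tolist())
BX=[503.69,-253.58,9.56]
print(fish(f,place(BX,[[-62,0,50],[52,0,92],[107,55,92],[107,-55,92],[-3,-55,92],[-3,55,92],[-107,55,44],[-107,-55,44]])).round(1).tolist())
plan(ctrl.observe(),479.8,162.4,200,99.4)
E
```

```text
[[309.70691628693146, 0.0, 323.7936368502971], [0.0, 309.70691628693146, 201.17141914662466], [0.0, 0.0, 1.0]]
[[325.6, 175.0], [345.0, 80.0], [302.8, 22.9], [403.9, 43.0], [385.3, 140.0], [284.8, 121.6], [277.4, 200.5], [360.8, 214.7]]
now [ 442.  -263.7  232.1] [-1.7998e+02  4.0000e-02  1.9670e+01] t 1.65 F [-1.5 -0.6 -0.1] gap 91.9 | turn -79.73 shift [np.float64(414.2), np.float64(106.9), np.float64(32.1)]
```

View pics/w1.png

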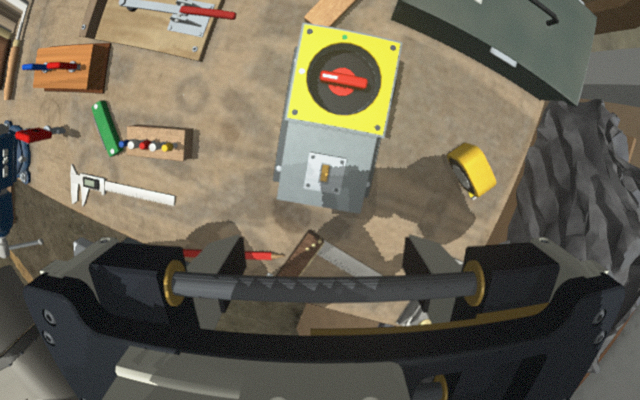

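The wrist picture shows the slot at (326,172) and rim corners at (305,25), (402,43), (384,137), (287,121), within 3 px of prediction. I'll go on to the key: turn −79.7°, then shift (414,107,32).

Request:
{"method": "jog_arm", "body": {
  "moves": [
    [0,0,0,0,0,-10],
    [0,0,0,0,0,-10],
    [0,0,0,0,0,-10],
    [0,0,0,0,0,-10],
    [0,0,0,0,0,-10],
    [0,0,0,0,0,-10],
    [0,0,0,0,0,-10],
    [0,0,0,0,0,-9.7],
    [0.042,0.0107,0,0,0,0],
    [0.042,0.0107,0,0,0,0],
    [0.042,0.0107,0,0,0,0],
    [0.042,0.0107,0,0,0,0],
    [0.042,0.0107,0,0,0,0],
    [0.042,0.0107,0,0,0,0],
    [0.042,0.0107,0,0,0,0],
    [0.041,0.0107,0,0,0,0],
    [0.04,0.0107,0,0,0,0],
    [0.04,0.0107,0,0,0,0],
    [0,0,0,0,0,0],
    [0,0,0,0,0,0]
  ]
}}

```text
t: 4.15
eef_pos: [480.4, 162.3, 232.2]
tcp_rot: [-180.0, 0.0, 99.3]
ft_force: [0.6, -0.6, -0.8]
finger_gap: 91.7
grasp_force: 0.0
```

```bash
python3 - <<'E'
from h import *; from cell import ctrl
import cv2
f=shot('wrist','w2')
BL=[473.76,198.89,9.37]
u=fish(f,place(BL,[[0,-37,89],[0,-54,89],[0,-20,89],[35,75,40],[35,-75,40],[-35,-75,40],[-35,75,40]])); print(u.round(1).tolist())
plan(ctrl.observe(),479.8,162.4,55,99.4)
im=cv2.imread('pics/w2.png'); c=u[0].round().astype(int); x0,y0=max(c[0]-60,0),max(c[1]-75,0)
A=cv2.resize(im[y0:y0+120,x0:x0+100],(500,600),interpolation=3); print(x0,y0)
w=cv2.imread('pics/w1.png'); 
B=cv2.resize(w[150:200,300:350],(300,300),interpolation=3); C=cv2.resize(w[10:160,270:420],(300,300),interpolation=3)
cv2.imwrite('pics/w2c.png',np.hstack([A,np.vstack([B,C])]))
E
```

```text
[[322.3, 182.6], [322.3, 197.2], [322.3, 167.6], [351.1, 84.6], [349.5, 202.3], [295.7, 202.3], [293.7, 84.7]]
now [480.5 162.2 232.3] [-1.7998e+02  3.0000e-02  9.9300e+01] t 4.2 F [ 0.7  0.5 -0. ] gap 91.8 | turn -0.1 shift [np.float64(0.4), np.float64(-0.6), np.float64(177.3)]
262 108
```

View pics/w2c.png

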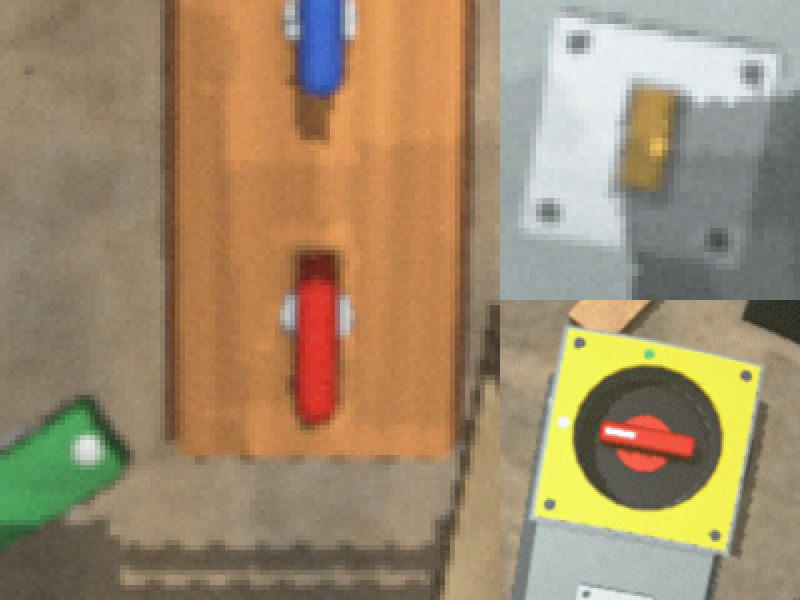

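The crop shows the red bow from about (317,275) to (317,425), centre near (325,178) in the wrist image, which is 3–5 px off prediction. The slot centre is near (325,173). I'll separate wrist camera bias from object error by viewing from two yaws, lower down.

Request:
{"method": "jog_arm", "body": {
  "moves": [
    [0,0,0.03,0,0,0],
    [0,0,0.03,0,0,0],
    [0,0,0.02,0,0,0],
    [0,0,0,0,0,0],
    [0,0,0,0,0,0],
    [0,0,0,0,0,0]
  ]
}}

```text
t: 4.95
eef_pos: [481.1, 163.5, 153.4]
tcp_rot: [179.9, 0.0, 99.4]
ft_force: [-0.6, 0.0, 0.8]
finger_gap: 91.5
grasp_force: 0.0
```

```bash
cat >> h.py <<'E'
def blob(f,kind,near):
    import cv2
    h=cv2.cvtColor(f['image'],cv2.COLOR_RGB2HSV)
    m=cv2.inRange(h,(0,150,90),(6,255,255))|cv2.inRange(h,(173,150,90),(180,255,255)) if kind=='red' else cv2.inRange(h,(14,120,90),(28,255,255))
    n,l,st,c=cv2.connectedComponentsWithStats(m); k=[i for i in range(1,n) if st[i,4]>15]
    k.sort(key=lambda i:np.hypot(*(c[i]-near)))
    i=k[0]; pts=np.argwhere(l==i)[:,::-1].astype(np.float32)
    r=cv2.minAreaRect(pts); return c[i],r,int(st[i,4])
E
python3 - <<'E'
from h import *; from cell import ctrl
f2=pickle.load(open('pics/w2.pkl','rb')); f3=shot('wrist','w3')
for f in(f2,f3):
    u=fish(f,[[479.8,162.4,89]])[0]; print(u.round(1),blob(f,'red',u)); 
    cam=-f['view'][:3,:3].T@f['view'][:3,3]; print('cam',cam.round(1))
plan(ctrl.observe(),479.8,162.4,55,99.4)
E
```

```text
[322.3 182.6] (array([324.81632653, 175.7755102 ]), ((325.0, 175.5), (33.0, 8.0), 90.0), 245)
cam [468.7 241.5 424.5]
[320.6 204.7] (array([323.97841727, 195.0263789 ]), ((324.0, 194.5), (43.0, 10.0), 90.0), 417)
cam [468.9 242.4 345.8]
now [481.  163.5 153.2] [1.799e+02 1.000e-02 9.938e+01] t 5.0 F [-0.4  0.   0.2] gap 92.2 | turn -0.02 shift [np.float64(-0.9), np.float64(-1.4), np.float64(98.2)]
```

Request:
{"method": "jog_arm", "body": {
  "moves": [
    [0,0,0,0,0,10],
    [0,0,0,0,0,10],
    [0,0,0,0,0,10],
    [0,0,0,0,0,10],
    [0,0,0,0,0,10],
    [0,0,0,0,0,10],
    [0,0,0,0,0,0],
    [0,0,0,0,0,0]
  ]
}}

```text
t: 6.0
eef_pos: [480.6, 163.7, 152.6]
tcp_rot: [180.0, -0.0, 39.6]
ft_force: [-0.2, 0.4, -0.1]
finger_gap: 91.7
grasp_force: 0.0
```

```bash
python3 - <<'E'
from h import *; from cell import ctrl
f=shot('wrist','w4')
u=fish(f,[[479.8,162.4,89]])[0]; print(u.round(1),blob(f,'red',u))
cam=-f['view'][:3,:3].T@f['view'][:3,3]; print('cam',cam.round(1))
plan(ctrl.observe(),479.8,162.4,55,99.4)
E
```

```text
[325.4 205.8] (array([321.42857143, 197.36299766]), ((321.116943359375, 197.6905517578125), (40.297760009765625, 16.585968017578125), 42.51044845581055), 427)
cam [541.7 215.3 345. ]
now [480.5 163.7 152.5] [ 1.7998e+02 -2.0000e-02  3.9560e+01] t 6.05 F [-0.2  0.3  0.5] gap 92.0 | turn -59.84 shift [np.float64(-1.2), np.float64(-0.9), np.float64(97.5)]
```

```bash
cat >> h.py <<'E'
def cen(f,P,bias):  # centroid of the silhouette of a convex body, camera shifted by bias (mm, camera axes)
    import cv2
    g=dict(f); V=f['view'].copy(); V[:2,3]+=bias; g['view']=V
    m=cv2.moments(cv2.convexHull(fish(g,P).astype(np.float32))); return np.array([m['m10'],m['m01']])/m['m00']
def bow(x,y,yaw,z0=45,z1=89):
    return place([x,y,yaw],[[a,b,z] for a in(-17,17) for b in(-5,5) for z in(z0,z1)])
E
python3 - <<'E'
from h import *
fs=[pickle.load(open(f'pics/w{i}.pkl','rb')) for i in(2,3,4)]
ob=[blob(f,'red',fish(f,[[479.8,162.4,89]])[0])[0] for f in fs]
r=lambda p:np.concatenate([cen(f,bow(p[0],p[1],99.4),p[2:4])-o for f,o in zip(fs,ob)])
for reg in(0,.05):
    s=least_squares(lambda p:np.r_[r(p),reg*(p[2:]-0)],[480,162,0,0]); print(s.x.round(2),r(s.x).round(2))
# lock slot (brass) in w1 with that bias
f=pickle.load(open('pics/w1.pkl','rb')); b=blob(f,'brass',(325,173)); print(b)
for bias in ([0,0],s.x[2:]):
    g=dict(f); V=f['view'].copy(); V[:2,3]+=bias; g['view']=V
    for z in(44,50): print(bias,z,least_squares(lambda p:(fish(g,[[p[0],p[1],z]])[0]-b[0]),[443,-264]).x.round(1))
print('top fit kw',place([503.69,-253.58,9.56],[-62,0,50]).round(1))
E
```

```text
[ 4.8126e+02  1.6732e+02 -3.0000e-02  0.0000e+00] [-0.5  -0.39 -0.82 -0.63  1.   -1.81]
[480.86 164.61   0.     0.  ] [-1.22  1.77 -1.74  2.05  3.01  0.3 ]
(array([324.34090909, 172.80681818]), ((324.39996337890625, 172.69998168945312), (5.798276424407959, 15.132086753845215), 8.130102157592773), 88)
[0, 0] 44 [ 443.5 -261.9]
[0, 0] 50 [ 444.7 -261.5]
[1.38444464e-12 0.00000000e+00] 44 [ 443.5 -261.9]
[1.38444464e-12 0.00000000e+00] 50 [ 444.7 -261.5]
top fit kw [[ 442.6 -263.9   50. ]]
```

```bash
python3 - <<'E'
from h import *
fs=[pickle.load(open(f'pics/w{i}.pkl','rb')) for i in(2,3,4)]
ob=[blob(f,'red',fish(f,[[479.8,162.4,89]])[0])[0] for f in fs]
r=lambda p:np.concatenate([cen(f,bow(480+p[0],162+p[1],99.4),p[2:4])-o for f,o in zip(fs,ob)])
for reg in(0,.2):
    s=least_squares(lambda p:np.r_[r(p),reg*p[2:]],[1,1,1,1.],diff_step=.05); print(s.x.round(2),r(s.x).round(2))
bias=s.x[2:]
f=pickle.load(open('pics/w1.pkl','rb')); b=blob(f,'brass',(325,173))
g=dict(f); V=f['view'].copy(); V[:2,3]+=bias; g['view']=V
for z in(44,50): print(z,least_squares(lambda p:(fish(g,[[p[0],p[1],z]])[0]-b[0]),[443,-264]).x.round(1))
E
```

```text
[ 0.72  7.21  0.85 -2.44] [ 0.09  0.05 -0.07 -0.04 -0.    0.  ]
[ 0.74  7.1   0.81 -2.32] [ 0.05  0.04 -0.12 -0.05  0.06 -0.07]
44 [ 445.5 -260.4]
50 [ 446.6 -260. ]
```

```bash
python3 - <<'E'
from h import *
f=pickle.load(open('pics/w2.pkl','rb'))
for x,y,b in((480.7,169.1,(.81,-2.3)),(480.9,164.6,(0,0)),(479.8,162.4,(0,0))):
    g=dict(f); V=f['view'].copy(); V[:2,3]+=b; g['view']=V
    u=fish(g,place([x,y,99.4],[[-17,0,89],[17,0,89],[17,0,45],[0,0,45],[0,0,40]])); print(x,y,u.round(1).tolist())
print('obs 192.8 163.2 158 171')
# block corners with bias
for p,b in(([473.76,198.89,9.37],(0,0)),([473.76+1,198.89+6.5,9.37],(.81,-2.3))):
    g=dict(f); V=f['view'].copy(); V[:2,3]+=b; g['view']=V
    print(fish(g,place(p,[[35,-75,40],[-35,-75,40],[0,75,40]])).round(1).tolist())
print('obs (353.6,199.4),(296,198.4)')
E
```

```text
480.7 169.1 [[324.8, 193.7], [324.8, 163.8], [324.7, 157.7], [324.8, 171.2], [324.7, 170.4]]
480.9 164.6 [[323.6, 195.5], [323.6, 165.8], [323.7, 159.4], [323.7, 172.9], [323.7, 172.1]]
479.8 162.4 [[322.4, 197.2], [322.3, 167.5], [322.5, 161.0], [322.5, 174.4], [322.5, 173.6]]
obs 192.8 163.2 158 171
[[349.5, 202.3], [295.7, 202.3], [322.4, 84.4]]
[[351.8, 199.5], [297.8, 199.5], [324.8, 81.1]]
obs (353.6,199.4),(296,198.4)
```

Request:
{"method": "jog_arm", "body": {
  "moves": [
    [0,0,0,0,0,-10],
    [0,0,0,0,0,-10],
    [0,0,0,0,0,-10],
    [0,0,0,0,0,-10],
    [0,0,0,0,0,-10],
    [0,0,0,0,0,-10],
    [0,0,0,0,0,-10],
    [0,0,0,0,0,-10],
    [0,0,0,0,0,-10],
    [0,0,0,0,0,-10],
    [0,0,0,0,0,-10],
    [0,0,0,0,0,-10],
    [0,0,0,0,0,0],
    [0,0,0,0,0,0]
  ]
}}

```text
t: 7.8
eef_pos: [480.5, 163.7, 152.3]
tcp_rot: [180.0, 0.0, 159.2]
ft_force: [-0.6, 0.5, 0.2]
finger_gap: 91.7
grasp_force: 0.0
```

```bash
python3 - <<'E'
from h import *; from cell import ctrl
f5=shot('wrist','w5')
fs=[pickle.load(open(f'pics/w{i}.pkl','rb')) for i in(2,3,4,5)]
ob=[blob(f,'red',fish(f,[[480.7,167,89]])[0]) for f in fs]; print([(o[0].round(1).tolist(),o[2]) for o in ob])
r=lambda p:np.concatenate([cen(f,bow(480+p[0],162+p[1],99.4),p[2:4])-o[0] for f,o in zip(fs,ob)])
r2=lambda p:np.concatenate([cen(f,bow(480+p[0],162+p[1],99.4),[0,0])+p[2:4]-o[0] for f,o in zip(fs,ob)])
for q in(r,r2):
    s=least_squares(q,[1,1,1,1.],diff_step=.05); print(s.x.round(2),q(s.x).round(2))
plan(ctrl.observe(),480.7,169,110,99.4)
E
```

```text
[([324.8, 175.8], 245), ([324.0, 195.0], 417), ([321.4, 197.4], 427), ([326.2, 200.6], 371)]
[ 2.52  7.04 -0.87 -2.92] [ 0.11  0.84 -0.04  0.96 -0.48 -0.8   0.43 -0.83]
[ 2.53  7.03 -0.93  2.92] [-0.03  1.3   0.04  0.76 -0.43 -1.03  0.42 -1.04]
now [480.4 163.7 152.3] [-180.      0.    159.27] t 7.85 F [ 0.2 -0.   0.9] gap 91.5 | turn 59.87 shift [np.float64(5.2), np.float64(1.1), np.float64(42.3)]
```

Request:
{"method": "jog_arm", "body": {
  "moves": [
    [0,0,0,0,0,10],
    [0,0,0,0,0,10],
    [0,0,0,0,0,10],
    [0,0,0,0,0,10],
    [0,0,0,0,0,10],
    [0,0,0,0,0,9.9],
    [0.004,0.0004,0,0,0,0],
    [0,0,0.02,0,0,0],
    [0,0,0.02,0,0,0],
    [0,0,0,0,0,0],
    [0,0,0,0,0,0]
  ]
}}

```text
t: 9.22
eef_pos: [480.6, 167.9, 113.0]
tcp_rot: [179.9, 0.0, 99.6]
ft_force: [-0.6, 0.2, 0.3]
finger_gap: 91.7
grasp_force: 0.0
```

```bash
python3 - <<'E'
from h import *; from cell import ctrl
import cv2
f=shot('wrist','w6'); plan(ctrl.observe(),481.5,168,55,99.4)
T=ctrl.observe()['eef_pos']
print('tcp px',fish(f,[T]).round(1),'grasp px',fish(f,[T+[0,0,18.8]]).round(1)); print(blob(f,'red',(324,215)))
cv2.imwrite('pics/w6c.png',cv2.resize(f['image'][150:310,180:460,::-1],(800,457),interpolation=3))
E
```

```text
now [480.8 167.9 113.2] [179.91   0.    99.56] t 9.275 F [0.  0.2 0.1] gap 91.8 | turn 0.16 shift [np.float64(0.0), np.float64(0.7), np.float64(58.2)]
tcp px [[322.3 232.4]] grasp px [[322.2 244.1]]
(array([323.99298246, 213.69649123]), ((324.0, 212.5), (53.0, 12.0), 90.0), 570)
```

View pics/w6c.png

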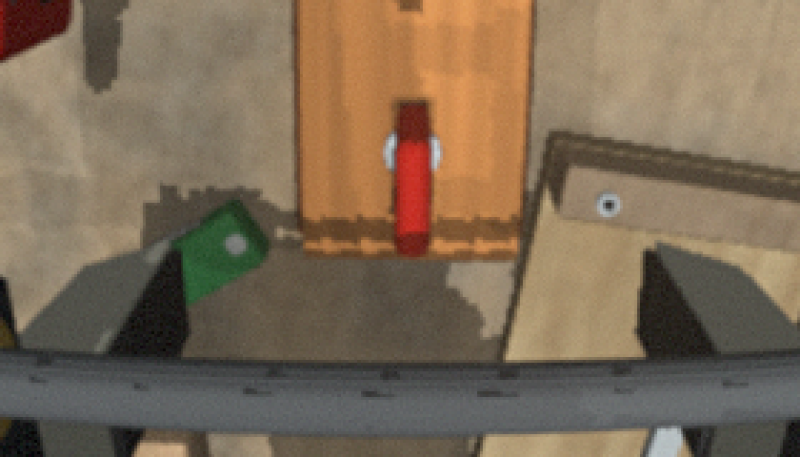

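The crop shows the bow at crop x≈412, midway between the fingers (185 and 640), so it is centred across the grasp. I'll fit along the bow with this image too.

```bash
python3 - <<'E'
from h import *
A=[pickle.load(open(f'pics/w{i}.pkl','rb')) for i in(2,3,4,5,6)]
near=[(325,176),(324,195),(321,197),(326,200),(324,214)]
O=[blob(f,'red',n)[0] for f,n in zip(A,near)]
def go(idx,bias):
    r=lambda p:np.concatenate([cen(A[i],bow(480+p[0],162+p[1],99.4),p[2:4] if bias else [0,0])-O[i] for i in idx])
    s=least_squares(r,[1,1,1,1.][:4 if bias else 2],diff_step=.05); print(idx,s.x.round(2),r(s.x).round(2))
go([0,1,2,3,4],1); go([1,4],0); go([0],0);go([4],0)
E
```

```text
[0, 1, 2, 3, 4] [ 2.51  7.19 -0.85 -2.73] [ 0.14  0.55  0.    0.6  -0.59 -1.1   0.6  -1.1  -0.1   1.02]
[1, 4] [2.06 4.97] [ 0.05 -0.14 -0.05  0.12]
[0] [1.86 4.94] [0. 0.]
[4] [2.08 5.08] [0. 0.]
```

Request:
{"method": "jog_arm", "body": {
  "moves": [
    [0,0.0007,0,0,0,0],
    [0,0,0.016,0,0,0],
    [0,0,0.016,0,0,0],
    [0,0,0.016,0,0,0],
    [0,0,0.01,0,0,0],
    [0,0,0,0,0,0],
    [0,0,0,0,0,0]
  ],
  "gripper": -0.2
}}

```text
t: 10.15
eef_pos: [481.4, 167.9, 54.9]
tcp_rot: [179.9, 0.0, 99.5]
ft_force: [-0.2, -0.0, 0.5]
finger_gap: 37.3
grasp_force: 0.0
```

Request:
{"method": "jog_arm", "body": {
  "moves": [
    [0,0,0,0,0,0],
    [0,0,0,0,0,0],
    [0,0,0,0,0,0],
    [0,0,0,0,0,0],
    [0,0,0,0,0,0],
    [0,0,0,0,0,0]
  ],
  "gripper": -1,
  "force": 10
}}

```text
t: 10.9
eef_pos: [481.0, 167.9, 55.1]
tcp_rot: [180.0, -0.0, 99.5]
ft_force: [-2.0, -0.2, 6.8]
finger_gap: 0.4
grasp_force: 3.5
```

The gap reads 0.4 mm, so the key is not between the pads. I'll look.

```bash
python3 - <<'E'
from h import *; from cell import ctrl
import cv2
f=shot('wrist','w7'); s=shot('scene','s2'); print(ctrl.observe()['eef_pos'],ctrl.observe()['ft_force'],ctrl.observe()['finger_gap'])
a=cv2.resize(f['image'][150:310,220:420,::-1],(500,400),interpolation=3); b=cv2.resize(s['image'][180:300,190:280,::-1],(300,400),interpolation=3)
cv2.imwrite('pics/g1.png',np.hstack([a,b]))
E
```

```text
[480.99006522 167.88103905  55.11482879] [-2.11306668 -0.05575096  8.00949176] 0.31165461996369054
```

View pics/g1.png

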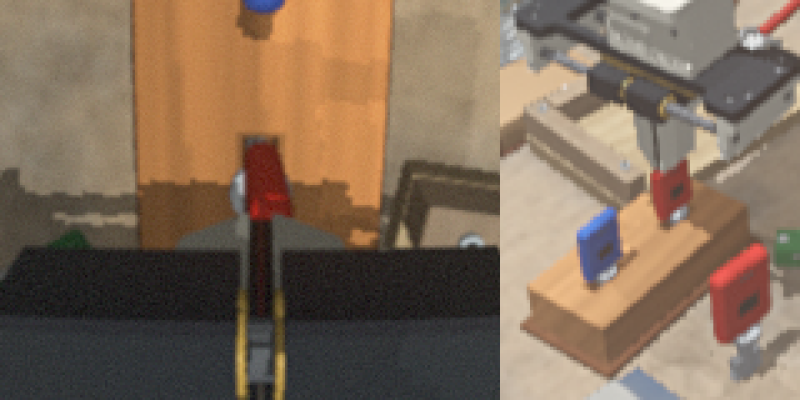

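The picture shows the bow slightly tilted at wrist crop (265,180), apparently partly in front of the fingers at (262,250). I'll reopen and look from a little higher to see whether the key moved.

Request:
{"method": "jog_arm", "body": {
  "moves": [
    [0,0,0,0,0,0],
    [0,0,0,0,0,0],
    [0,0,0,0,0,0],
    [0,0,0,0,0,0]
  ],
  "gripper": -0.2
}}

```text
t: 11.5
eef_pos: [480.4, 167.7, 53.9]
tcp_rot: [-179.9, 0.0, 99.5]
ft_force: [0.2, -0.2, 0.9]
finger_gap: 34.6
grasp_force: 0.0
```

```bash
python3 - <<'E'
from h import *; from cell import ctrl
import cv2
f=shot('wrist','w8'); s=shot('scene','s3'); o=ctrl.observe(); print(o['eef_pos'],o['ft_force'],o['finger_gap'],o['grasp_force'])
a=cv2.resize(f['image'][150:310,220:420,::-1],(500,400),interpolation=3); b=cv2.resize(s['image'][180:300,190:280,::-1],(300,400),interpolation=3)
cv2.imwrite('pics/g2.png',np.hstack([a,b]))
E
```

```text
[480.33637713 167.67318279  53.85515816] [-1.14211118  0.17282107 -0.08396177] 36.272892145099796 0.0
```

View pics/g2.png

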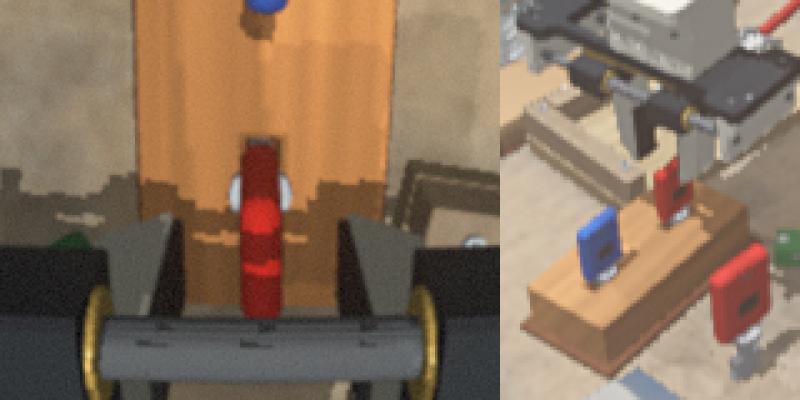

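```bash
python3 - <<'E'
from h import *
s=pickle.load(open('pics/s3.pkl','rb')); f=pickle.load(open('pics/w8.pkl','rb'))
sc=lambda P:((proj(s,P)-[190,180])*10/3+[500,0]).round(0).tolist()
wc=lambda P:((fish(f,P)-[220,150])*2.5).round(0).tolist()
tip=[[481-.987*18,168-.163*18,z] for z in(55,75,95)]+[[481+.987*18,168+.163*18,z] for z in(55,75,95)]
print('inner tips z55,75,95 R,L',sc(tip),wc(tip))
for y in(162.4,168):
  print(y,'bow ends top, bottom',sc(place([481,y,99.4],[[-17,0,89],[17,0,89],[-17,0,45],[17,0,45]])),wc(place([481,y,99.4],[[-17,0,89],[17,0,89],[-17,0,45],[17,0,45]])))
E
```

```text
inner tips z55,75,95 R,L [[688.0, 207.0], [686.0, 186.0], [684.0, 163.0], [649.0, 189.0], [647.0, 167.0], [644.0, 145.0]] [[191.0, 206.0], [184.0, 237.0], [175.0, 275.0], [325.0, 206.0], [331.0, 238.0], [339.0, 276.0]]
162.4 bow ends top, bottom [[687.0, 144.0], [655.0, 170.0], [691.0, 192.0], [660.0, 218.0]] [[253.0, 347.0], [253.0, 218.0], [255.0, 265.0], [255.0, 154.0]]
168 bow ends top, bottom [[681.0, 148.0], [649.0, 174.0], [685.0, 196.0], [654.0, 222.0]] [[257.0, 328.0], [257.0, 194.0], [258.0, 248.0], [258.0, 135.0]]
```

The scene crop shows the open fingertips at about (690,180) and (648,157), higher than the pose reading implies (207 and 189). I'll check numerically which pixels change between the open and closed frames.

```bash
python3 - <<'E'
from h import *
import cv2
for n in('s3','s2'):
    s=pickle.load(open(f'pics/{n}.pkl','rb')); h=cv2.cvtColor(s['image'],cv2.COLOR_RGB2HSV).astype(int)
    print(n,'cols 228-262')
    for y in range(205,252):
        print(y,''.join('R' if (H<6 or H>173) and S>130 else 'b' if 100<H<130 and S>100 else 'w' if S>100 else ('#' if V<70 else '+' if S<45 else '.') for H,S,V in h[y,228:262]))
    P=[[481,168,z] for z in(55,75,90)]; print(proj(s,P).round(1).tolist())
E
```

```text
s3 cols 228-262
205 ++++++..++.....+++++++++++++++++++
206 +++++++.+++....+++++++++++++++++++
207 ++++++++++++++.+++++++++++++++++++
208 ++++++++++++++++++++++++++++++++++
209 ++++++++++++++++++++++++++++++++++
210 +++++++++++++++++++++.++++++++++++
211 +++++++++++++++++++...++++++++++++
212 +++...+++++++++++..ww..+++++++++++
213 ++....++++++++++.w......++++++++++
214 ++....++++++++++.w.+++++++++++++++
215 ++....++++++++++ww+++++++++++++++.
216 +++...++++++++++.w++++++++++++++++
217 +++.....+.++++++.w.+++++++++++++++
218 +++...........++.w..++++++++++++++
219 +++............++.++++++++++++++++
220 +++............+++++++++++++++++++
221 +++............++++++++++++.++++++
222 +++............+++++++++++..++++++
223 +++....#.......+++++++++++..++++++
224 +++...#........+++++++++++..++++++
225 .+++##..........++++++++++..++++++
226 .+++............++++++++++..++++++
227 ..++..........w.+++++++++++.+++++.
228 +............RR.+++++++++++..+++..
229 +...........RRR.++++++++++.......+
230 +..........RRRR.+++++++++......+++
231 .........RRRRRw.++++++++..........
232 ........RRRRRRw.++++++.....
[... 1995 characters left out ...]
wRRRRRRRw.RRwwww...........
236 .......wRRRRRww..wRwwwwww.........
237 .......wRRRRR....RRwwwwwwww.......
238 ....wwwwRRRRR...wRRwwwwwwwwww.....
239 ...wwwwwRRRRRwwwRRRwwwwwwwwwwww...
240 ..wwwwwwRRRRRRRRRRwwwwwwwwwwwwwww.
241 .wwwwwwwwRRRRRRRw..wwwwwwwwwwwwwww
242 wwwwwwwwwRRRRRw.++.wwwwwwwwwwwwwww
243 wwwwwwwwwRRRRw++++.wwwwwwwwwwwwwww
244 wwwwwwwwwRRRR.++++.wwwwwwwwwwwwwww
245 wwwwwwwwwwRR.++++.wwwwwwwwwwwwwww.
246 wwwwwwwwwwww.++.wwwwwwwwwwwwwwwwww
247 wwwwwwwwwwww...wwwwwwwwwwwwwwwwwww
248 wwwwwwwwwwwwwwwwwwwwwwwwwwwwwww.ww
249 wwwwwwwwwwwwwwwwwwwwwwwwwwww..wwww
250 wwwwwwwwwwwwwwwwwwwwwwwwwwwwwwwwww
251 wwwwwwwwwwwwwwwwwwwwwwwwww..wwwwww
[[240.6, 239.4], [239.9, 232.9], [239.4, 227.9]]
```

```bash
python3 - <<'E'
from h import *
near={2:(325,176),3:(324,195),4:(321,197),5:(326,200),6:(324,214)}
fs={i:pickle.load(open(f'pics/w{i}.pkl','rb')) for i in near}
import cv2
O={i:blob(fs[i],'red',near[i]) for i in near}
def area(f,P,dz):
    g=dict(f); V=f['view'].copy(); V[:3,3]-=V[:3,:3]@[0,0,dz]; g['view']=V
    return cv2.contourArea(cv2.convexHull(fish(g,P).astype(np.float32)))
for dz in(-10,0,10,20,30): print(dz,[round(area(fs[i],bow(481.5,168,99.4),dz)/O[i][2],2) for i in near])
# position of centroid vs height: joint fit of key xy, bias, dz
def cen2(f,P,b,dz):
    g=dict(f); V=f['view'].copy(); V[:3,3]-=V[:3,:3]@[0,0,dz]; g['view']=V; return cen(g,P,b)
r=lambda p:np.concatenate([cen2(fs[i],bow(480+p[0],162+p[1],99.4),p[2:4],10*p[4])-O[i][0] for i in near])
s=least_squares(r,[1,1,1,1.,1.],diff_step=.05); print(s.x.round(2),r(s.x).round(2))
o=[]
# lock plate/rim scale in w1: well rim corners observed vs dz
f=pickle.load(open('pics/w1.pkl','rb')); px=np.array([[326.0,172.5]])
h=cv2.cvtColor(f['image'],cv2.COLOR_RGB2HSV); m=cv2.inRange(h,(25,150,150),(35,255,255)); k=cv2.findContours(m,0,2)[0]; k=max(k,key=cv2.contourArea); R=cv2.minAreaRect(k); print('rim rect',R)
t=pickle.load(open('pics/top.pkl','rb')); h=cv2.cvtColor(t['image'],cv2.COLOR_RGB2HSV); m=cv2.inRange(h,(25,150,150),(35,255,255)); k=cv2.findContours(m,0,2)[0]; k=max(k,key=cv2.contourArea); print('rim top',cv2.minAreaRect(k), 'px/mm top',457.6/ -(t['view']@[550,-245,92,1])[2])
E
```

```text
-10 [1.39, 1.41, 2.17, 2.52, 1.44]
0 [1.31, 1.3, 2.0, 2.31, 1.32]
10 [1.24, 1.21, 1.84, 2.13, 1.22]
20 [1.17, 1.13, 1.69, 1.96, 1.12]
30 [1.1, 1.05, 1.57, 1.82, 1.04]
[ 2.53  7.24 -0.87 -4.39  0.57] [ 0.14  0.89 -0.    0.65 -0.58 -1.06  0.58 -1.06 -0.09  0.67]
rim rect ((343.61083984375, 79.1125259399414), (96.63722229003906, 93.89390563964844), 10.43747615814209)
rim top ((366.8783874511719, 159.270263671875), (34.03059005737305, 34.52378845214844), 80.53767395019531) px/mm top 0.33595139117842243
```

The closed fingertips sit about 27 mm higher in the scene view than the pose reading implies, near the bow's top. That explains the empty grip. I'll go 12 mm lower, which still clears the block either way, and close gently.

Request:
{"method": "jog_arm", "body": {
  "moves": [
    [0,0,0.006,0,0,0],
    [0,0,0.006,0,0,0],
    [0,0,0,0,0,0],
    [0,0,0,0,0,0]
  ]
}}

```text
t: 12.1
eef_pos: [480.8, 167.8, 42.2]
tcp_rot: [-180.0, 0.0, 99.5]
ft_force: [0.4, 1.1, 0.2]
finger_gap: 36.8
grasp_force: 0.0
```

Request:
{"method": "jog_arm", "body": {
  "moves": [
    [0,0,0,0,0,0],
    [0,0,0,0,0,0],
    [0,0,0,0,0,0],
    [0,0,0,0,0,0],
    [0,0,0,0,0,0]
  ],
  "gripper": -1,
  "force": 8
}}

```text
t: 12.72
eef_pos: [480.9, 167.8, 42.4]
tcp_rot: [180.0, 0.0, 99.5]
ft_force: [-0.3, 0.7, -0.0]
finger_gap: 10.2
grasp_force: 8.0
```

Gripped, gap 10.2 mm. The hold is shallow, so I'll reopen, go 8 mm deeper and grip properly.

Request:
{"method": "jog_arm", "body": {
  "moves": [
    [0,0,0,0,0,0],
    [0,0,0,0,0,0],
    [0,0,0,0,0,0],
    [0,0,0.004,0,0,0],
    [0,0,0.004,0,0,0],
    [0,0,0,0,0,0],
    [0,0,0,0,0,0]
  ],
  "gripper": -0.5
}}

```text
t: 13.6
eef_pos: [480.9, 167.8, 34.2]
tcp_rot: [-180.0, 0.0, 99.5]
ft_force: [-0.3, -0.4, -0.2]
finger_gap: 23.3
grasp_force: 0.0
```

Request:
{"method": "jog_arm", "body": {
  "moves": [
    [0,0,0,0,0,0],
    [0,0,0,0,0,0],
    [0,0,0,0,0,0],
    [0,0,0,0,0,0]
  ],
  "gripper": -1,
  "force": 30
}}

```text
t: 14.1
eef_pos: [480.9, 167.8, 34.3]
tcp_rot: [180.0, 0.0, 99.5]
ft_force: [-0.0, 0.5, -0.1]
finger_gap: 9.9
grasp_force: 30.0
```

```bash
python3 - <<'E'
from h import *; from cell import ctrl
import cv2
s=shot('scene','s4'); o=ctrl.observe(); print(o['eef_pos'],o['tcp_rot'],o['ft_force'],o['ft_torque'],o['finger_gap'],o['grasp_force'])
h=cv2.cvtColor(s['image'],cv2.COLOR_RGB2HSV).astype(int)
for y in range(212,252):
    print(y,''.join('R' if (H<6 or H>173) and S>130 else 'w' if S>100 else ('#' if V<70 else '+' if S<45 else '.') for H,S,V in h[y,228:262]))
E
```

```text
[480.93250651 167.81041292  34.34862269] [1.79990339e+02 5.64755472e-03 9.95001903e+01] [ 0.07730955 -0.01565295  0.454988  ] [ 0.02433402 -0.15063296 -0.05015869] 9.992621536554337 29.99518722295761
212 +++++++++.....++++++++++++++++++++
213 +++++++++++......+++++++++++++++++
214 ++++++++++++++.....+++++++++++++++
215 ++++++++++++++++....++++++++++++++
216 .++++++++++++++.....++++++++++++++
217 .++++++++++++.ww.++..+++++++++++++
218 .++++++++++++ww...+#++++++++++++++
219 .+++++++++++.w.+++++++++++++++++++
220 .+++++++++++.w+++++++++..##+++++++
221 .++++++++++..w+++++++++....+++++++
222 .++++++++++..w.++++++++....+++++++
223 ..++++++++++.w.++++++++++..+++++++
224 ..++++++.+++++++++++++++++++++++++
225 ..+++++...++++++++++++++++++++++++
226 ..++++++..+++++++++++++..+++++++++
227 ..++++++..++++++++++++.....+++++++
228 +..+++++##++++++++++++.....+++++++
229 +..+++++#.w.+++++++++++.....++++++
230 +..+++++.RRw+++++++++++.....++++++
231 ....+++.RRR.+++++++++++.....++++++
232 ....+++.RRR.+++++++++++.....++++++
233 ....+++.RRR.++++++++++.....+++++++
234 .....+++RRR.++++++++.....+.++++++.
235 ......++RRRw++++++..www.....++++..
236 ........RRRw++++++wwwwww..........
237 ........RRRw+++++.Rwwwwwwww.......
238 .....wwwwRRw.+++.wRwwwwwwwwww.....
239 ...wwwwwwRRR...wRRRwwwwwwwwwwww...
240 ..wwwwwwwRRRRRwRRRwwwwwwwwwwwwwww.
241 .wwwwwwwwRRRRRRRw..wwwwwwwwwwwwwww
242 wwwwwwwwwRRRRRRw.+.wwwwwwwwwwwwwww
243 wwwwwwwwwRRRRR.+++.wwwwwwwwwwwwwww
244 wwwwwwwwwRRRR.++++.wwwwwwwwwwwwwww
245 wwwwwwwwwwRR.+++++wwwwwwwwwwwwwww.
246 wwwwwwwwwwww.+++..wwwwwwwwwwwwww..
247 wwwwwwwwwwww...wwwwwwwwwwwwwwww..w
248 wwwwwwwwwwwwwwwwwwwwwwwwwwwwww...w
249 wwwwwwwwwwwwwwwwwwwwwwwwwwww...w.w
250 wwwwwwwwwwwwwwwwwwwwwwwwwww.w.wwww
251 wwwwwwwwwwwwwwwwwwwwwwwwwww..www.w
```

The grip is good: gap 10.0 mm, 30 N. I'll lift, work out the wrist-relative key offset from the earlier frames, and go to the lock.

Request:
{"method": "jog_arm", "body": {
  "moves": [
    [0,0,-0.015,0,0,0],
    [0,0,-0.02,0,0,0],
    [0,0,-0.03,0,0,0],
    [0,0,-0.035,0,0,0],
    [0,0,-0.035,0,0,0],
    [0,0,0,0,0,0]
  ]
}}

```text
t: 14.9
eef_pos: [482.5, 168.2, 172.8]
tcp_rot: [179.6, -0.0, 99.5]
ft_force: [-0.1, 0.2, -1.5]
finger_gap: 10.0
grasp_force: 30.0
```

```bash
python3 - <<'E'
from h import *; from cell import ctrl
f=pickle.load(open('pics/w6.pkl','rb'))
for y in(166,167,168,169): print(y,fish(f,place([482,y,99.4],[[17,0,89],[-17,0,89],[17,0,45]])).round(1).tolist())
print('obs', 150+140/2.857,150+255/2.857,150+101/2.857)
plan(ctrl.observe(),445,-262,170,189.56)
E
```

```text
166 [[323.7, 200.7], [323.6, 243.2], [323.7, 186.1]]
167 [[323.9, 199.4], [323.8, 242.1], [323.9, 185.0]]
168 [[324.2, 198.1], [324.0, 240.9], [324.1, 183.9]]
169 [[324.4, 196.8], [324.2, 239.7], [324.3, 182.8]]
obs 199.0024501225061 239.25446272313616 185.3517675883794
now [482.5 168.2 172.8] [179.62  -0.    99.5 ] t 14.9 F [-0.1  0.2 -1.5] gap 10.0 | turn -90.06 shift [np.float64(108.4), np.float64(-418.0), np.float64(2.8)]
```

Request:
{"method": "jog_arm", "body": {
  "moves": [
    [0,0,0,0,0,-10],
    [0,0,0,0,0,-10],
    [0,0,0,0,0,-10],
    [0,0,0,0,0,-10],
    [0,0,0,0,0,-10],
    [0,0,0,0,0,-10],
    [0,0,0,0,0,-10],
    [0,0,0,0,0,-10],
    [0,0,0,0,0,-10],
    [0.0108,-0.042,0,0,0,0],
    [0.0108,-0.042,0,0,0,0],
    [0.0108,-0.042,0,0,0,0],
    [0.0108,-0.042,0,0,0,0],
    [0.0108,-0.042,0,0,0,0],
    [0.0108,-0.042,0,0,0,0],
    [0.0108,-0.042,0,0,0,0],
    [0.0108,-0.042,0,0,0,0],
    [0.0108,-0.042,0,0,0,0],
    [0.0108,-0.04,0,0,0,0],
    [0,0,0,0,0,0]
  ]
}}

```text
t: 17.4
eef_pos: [442.4, -264.4, 168.5]
tcp_rot: [180.0, -0.1, -170.7]
ft_force: [0.1, 0.2, -0.2]
finger_gap: 9.6
grasp_force: 30.0
```

Request:
{"method": "jog_arm", "body": {
  "moves": [
    [0,0,0.025,0,0,0],
    [0,0,0.025,0,0,0],
    [0,0,0,0,0,0],
    [0,0,0,0,0,0]
  ]
}}

```text
t: 17.9
eef_pos: [443.7, -262.0, 120.0]
tcp_rot: [-180.0, 0.0, -170.5]
ft_force: [-0.3, -0.3, -0.8]
finger_gap: 9.7
grasp_force: 30.0
```

```bash
python3 - <<'E'
from h import *; from cell import ctrl
import cv2
f=shot('wrist','w9'); o=ctrl.observe(); plan(o,444,-262,120,189.56); print(o['joint_positions'].round(1))
u=fish(f,[[444,-262,50]])[0]; print(u); b=blob(f,'brass',u); print(b)
i=f['image']; cv2.imwrite('pics/w9c.png',cv2.resize(i[130:290,220:420,::-1],(750,600),interpolation=3))
E
```

```text
now [ 443.9 -262.2  120.4] [-1.7993e+02  6.0000e-02 -1.7047e+02] t 17.95 F [ 0.2  0.4 -0.2] gap 9.8 | turn -0.03 shift [np.float64(-0.1), np.float64(0.2), np.float64(0.4)]
[ -39.1   22.6   95.     0.    62.3 -138.6]
[321.87522116 199.1693539 ]
(array([322.47798742, 197.44025157]), ((322.5, 197.5), (19.0, 7.0), 90.0), 159)
```

View pics/w9c.png

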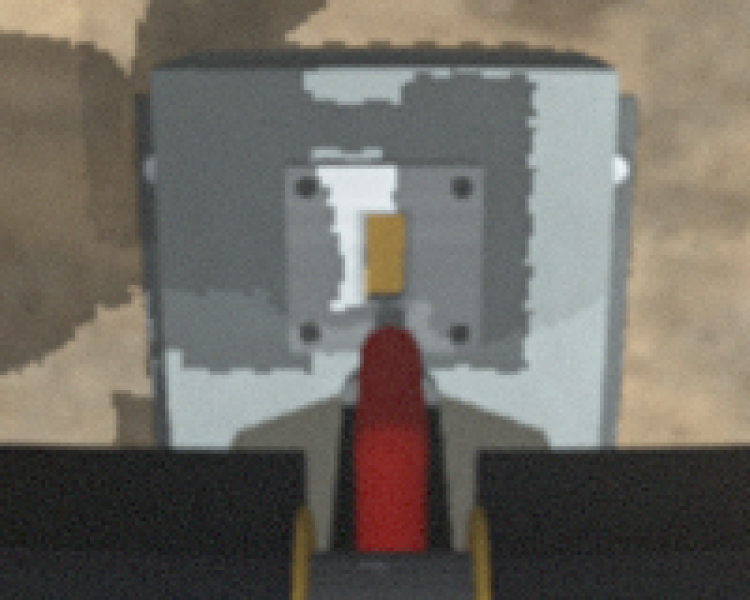

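The crop shows the slot centred at about crop (385,258), which is raw (322.4,198.5), with the key's bit at crop (388,305) in front of it. Next I check the key-tip projection against the model.

```bash
python3 - <<'E'
from h import *
f=pickle.load(open('pics/w9.pkl','rb'))
tcp=np.array([443.9,-262.2]); 
for dx,dy in((-.4,1.1),(-5.4,0)):
    L=[[9+dx,-dy,100],[dx-9,-dy,100],[17+dx,-dy,131],[17+dx,-dy,175],[dx,-dy+9,126],[dx,-dy-9,126]]
    u=fish(f,place([tcp[0],tcp[1],189.53],L)); print(dx,((u-[220,130]+.5)*3.75).round(0).tolist())
print('obs: bit tip ~ (388,293?), bow end bottom (390,325), bow end top (391,425), collar sides (~345..435,385)')
print('slot', ((fish(f,place([443.9,-262.2,189.53],[[.5,-.65,50]]))-[220,130]+.5)*3.75).round(0))
E
```

```text
-0.4 [[387.0, 291.0], [387.0, 378.0], [386.0, 303.0], [385.0, 411.0], [335.0, 387.0], [438.0, 387.0]]
-5.4 [[381.0, 316.0], [382.0, 401.0], [380.0, 332.0], [377.0, 446.0], [329.0, 413.0], [432.0, 413.0]]
obs: bit tip ~ (388,293?), bow end bottom (390,325), bow end top (391,425), collar sides (~345..435,385)
slot [[386. 259.]]
```

Agreement is good; the slot lies +1.1 mm in tool x and −0.75 mm in tool y from the key. I'll correct and descend to just above the plate, then probe.

Request:
{"method": "jog_arm", "body": {
  "moves": [
    [0.0011,-0.0008,0,0,0,0],
    [0,0,0.02,0,0,0],
    [0,0,0.02,0,0,0],
    [0,0,0.006,0,0,0],
    [0,0,0,0,0,0],
    [0,0,0,0,0,0]
  ]
}}

```text
t: 18.7
eef_pos: [442.9, -263.7, 74.2]
tcp_rot: [-179.9, 0.1, -170.5]
ft_force: [-0.4, -0.1, -0.7]
finger_gap: 9.5
grasp_force: 30.0
```

Request:
{"method": "jog_arm", "body": {
  "moves": [
    [0,0,0.002,0,0,0],
    [0,0,0.002,0,0,0],
    [0,0,0.002,0,0,0],
    [0,0,0.002,0,0,0],
    [0,0,0,0,0,0]
  ]
}}

```text
t: 19.32
eef_pos: [442.3, -263.2, 65.1]
tcp_rot: [180.0, -0.0, -170.5]
ft_force: [0.8, 0.1, 1.0]
finger_gap: 9.7
grasp_force: 30.0
```

Request:
{"method": "jog_arm", "body": {
  "moves": [
    [0,0,0.002,0,0,0],
    [0,0,0.002,0,0,0],
    [0,0,0.002,0,0,0],
    [0,0,0.002,0,0,0],
    [0,0,0,0,0,0]
  ]
}}

```text
t: 19.95
eef_pos: [442.3, -263.2, 57.1]
tcp_rot: [180.0, -0.0, -170.5]
ft_force: [-0.1, -0.7, -0.5]
finger_gap: 10.1
grasp_force: 30.0
```

Request:
{"method": "jog_arm", "body": {
  "moves": [
    [0,0,0.002,0,0,0],
    [0,0,0.002,0,0,0],
    [0,0,0.002,0,0,0],
    [0,0,0.002,0,0,0],
    [0,0,0.002,0,0,0],
    [0,0,0,0,0,0],
    [0,0,0,0,0,0]
  ]
}}

```text
t: 20.82
eef_pos: [442.4, -263.3, 47.3]
tcp_rot: [-180.0, 0.0, -170.5]
ft_force: [0.3, 0.1, -1.9]
finger_gap: 9.4
grasp_force: 30.0
```

Request:
{"method": "jog_arm", "body": {
  "moves": [
    [0,0,0.001,0,0,0],
    [0,0,0.001,0,0,0],
    [0,0,0.001,0,0,0],
    [0,0,0,0,0,0]
  ]
}}

```text
t: 21.32
eef_pos: [442.4, -263.3, 44.4]
tcp_rot: [-180.0, 0.0, -170.5]
ft_force: [-0.9, 0.6, 0.1]
finger_gap: 10.0
grasp_force: 30.0
```

Request:
{"method": "jog_arm", "body": {
  "moves": [
    [0,0,0.001,0,0,0],
    [0,0,0.001,0,0,0],
    [0,0,0,0,0,0]
  ]
}}

```text
t: 21.7
eef_pos: [442.6, -263.4, 44.2]
tcp_rot: [-179.9, 0.0, -170.5]
ft_force: [-5.0, 2.5, 16.4]
finger_gap: 9.5
grasp_force: 30.0
```

The key is home (16 N, no further travel). I'll ease off 1 mm and turn clockwise, watching forces.

Request:
{"method": "jog_arm", "body": {
  "moves": [
    [0,0,-0.001,0,0,0],
    [0,0,0,0,0,8],
    [0,0,0,0,0,8],
    [0,0,0,0,0,8],
    [0,0,0,0,0,8],
    [0,0,0,0,0,0]
  ],
  "force": 50
}}

```text
t: 22.45
eef_pos: [443.1, -263.2, 44.3]
tcp_rot: [180.0, 0.1, 157.4]
ft_force: [0.5, 2.5, 7.1]
finger_gap: 9.6
grasp_force: 50.0
```

```bash
python3 - <<'E'
from cell import ctrl
o=ctrl.observe(); print(o['eef_pos'].round(1),o['ft_force'].round(1),o['ft_torque'].round(3),o['tcp_rot'].round(1))
E
```

```text
[ 443.1 -263.2   44.3] [0.5 2.5 7.1] [ 0.647 -0.177  0.086] [1.800e+02 1.000e-01 1.574e+02]
```

Request:
{"method": "jog_arm", "body": {
  "moves": [
    [0,0,0,0,0,8],
    [0,0,0,0,0,8],
    [0,0,0,0,0,8],
    [0,0,0,0,0,8],
    [0,0,0,0,0,8],
    [0,0,0,0,0,6],
    [0,0,0,0,0,0],
    [0,0,0,0,0,0]
  ]
}}

```text
t: 23.45
eef_pos: [443.4, -262.6, 44.3]
tcp_rot: [179.9, 0.0, 111.5]
ft_force: [2.0, 5.2, 7.8]
finger_gap: 9.5
grasp_force: 50.0
```

```bash
python3 - <<'E'
from cell import ctrl
o=ctrl.observe(); print(o['eef_pos'].round(1),o['ft_force'].round(1),o['ft_torque'].round(3),o['tcp_rot'].round(1))
E
```

```text
[ 443.4 -262.6   44.3] [2.  5.2 7.8] [ 0.981 -0.451  0.04 ] [179.9   0.  111.5]
```

Request:
{"method": "jog_arm", "body": {
  "moves": [
    [0,0,0,0,0,3],
    [0,0,0,0,0,2],
    [0,0,0,0,0,2],
    [0,0,0,0,0,0],
    [0,0,0,0,0,0]
  ]
}}

```text
t: 24.08
eef_pos: [443.4, -262.5, 44.3]
tcp_rot: [179.9, 0.0, 104.5]
ft_force: [1.7, 6.1, 7.7]
finger_gap: 9.6
grasp_force: 50.0
```

```bash
python3 - <<'E'
from cell import ctrl
o=ctrl.observe(); print(o['eef_pos'].round(1),o['ft_force'].round(1),o['ft_torque'].round(3),o['tcp_rot'].round(1))
E
```

```text
[ 443.4 -262.5   44.3] [1.7 6.1 7.7] [ 0.965 -0.497  0.132] [179.9   0.  104.5]
```

Request:
{"method": "jog_arm", "body": {
  "moves": [
    [0,0,0,0,0,2],
    [0,0,0,0,0,2],
    [0,0,0,0,0,0],
    [0,0,0,0,0,0]
  ]
}}

```text
t: 24.58
eef_pos: [443.4, -262.6, 44.3]
tcp_rot: [179.9, 0.0, 100.6]
ft_force: [1.9, 5.6, 7.4]
finger_gap: 9.6
grasp_force: 50.2
```

```bash
python3 - <<'E'
from cell import ctrl
o=ctrl.observe(); print(o['eef_pos'].round(1),o['ft_force'].round(1),o['ft_torque'].round(3),o['tcp_rot'].round(1))
E
```

```text
[ 443.4 -262.6   44.3] [1.9 5.6 7.4] [ 0.982 -0.57   0.514] [179.9   0.  100.6]
```

At the stop (torque up to 0.51 Nm, 89° turned). I'll release with a narrow opening and rise straight up.

Request:
{"method": "jog_arm", "body": {
  "moves": [
    [0,0,0,0,0,0],
    [0,0,0,0,0,0],
    [0,0,0,0,0,0],
    [0,0,-0.015,0,0,0],
    [0,0,-0.025,0,0,0],
    [0,0,-0.03,0,0,0],
    [0,0,-0.03,0,0,0],
    [0,0,0,0,0,0],
    [0,0,0,0,0,0]
  ],
  "gripper": -0.45
}}

```text
t: 25.7
eef_pos: [442.1, -263.1, 143.2]
tcp_rot: [-180.0, -0.0, 100.5]
ft_force: [-0.9, -0.6, -0.4]
finger_gap: 25.6
grasp_force: 0.0
```

```bash
python3 - <<'E'
from h import *; from cell import ctrl
import cv2
f=shot('wrist','w10'); o=ctrl.observe(); plan(o,555,-245,140,99.56); print(o['ft_torque'].round(3))
# red blobs: key bow and handle
h=cv2.cvtColor(f['image'],cv2.COLOR_RGB2HSV); m=cv2.inRange(h,(0,150,70),(6,255,255))|cv2.inRange(h,(173,150,70),(180,255,255))
n,l,st,c=cv2.connectedComponentsWithStats(m)
for i in range(1,n):
    if st[i,4]>60: print(st[i],c[i].round(1),cv2.minAreaRect(np.argwhere(l==i)[:,::-1].astype(np.float32)))
print('pred handle top',fish(f,[[555,-245,86]]).round(1),'key bow top',fish(f,[[442.5,-263.5,99]]).round(1))
print('bar ends',fish(f,place([503.69,-253.58,9.56],[[52,26,86],[52,-26,86],[52,0,54]])).round(1).tolist())
E
```

```text
now [ 441.8 -262.9  142.7] [-1.7995e+02 -6.0000e-02  1.0049e+02] t 25.75 F [ 0.2 -0.4 -0. ] gap 25.1 | turn 0.93 shift [np.float64(-1.1), np.float64(114.6), np.float64(2.7)]
[-0.034 -0.11   0.01 ]
[505   0  13  68 535] [511.4  32.7] ((511.58392333984375, 33.38267135620117), (67.55565643310547, 9.08621883392334), 85.76361083984375)
[ 170    7   29  129 1339] [182.9  70.8] ((183.0040283203125, 70.9201889038086), (128.7708740234375, 11.770045280456543), 81.00285339355469)
[441 179  20  54 541] [450.5 208.5] ((451.1578369140625, 205.68162536621094), (12.223082542419434, 54.83921813964844), 8.91492748260498)
[319 182  14  46 415] [325.3 207. ] ((324.8230895996094, 204.58462524414062), (45.76881790161133, 10.666986465454102), 82.87498474121094)
[424 182  13  31 262] [430.1 197.2] ((429.4134826660156, 196.65841674804688), (11.09266471862793, 30.244102478027344), 5.440331935882568)
pred handle top [[449.8 209. ]] key bow top [[322.8 211.8]]
bar ends [[453.3, 180.7], [445.7, 235.6], [437.9, 198.9]]
```

The key stays in the lock, and the handle is seen where predicted, within 1 px. I'll move over the handle and descend to a reading of about 45.

Request:
{"method": "jog_arm", "body": {
  "moves": [
    [0,0,0,0,0,0.9],
    [-0.001,0.03,0,0,0,0],
    [0,0.03,0,0,0,0],
    [0,0.03,0,0,0,0],
    [0,0.0246,0,0,0,0],
    [0,0,0.015,0,0,0],
    [0,0,0.015,0,0,0],
    [0,0,0.012,0,0,0],
    [0,0,0,0,0,0],
    [0,0,0,0,0,0]
  ]
}}

```text
t: 27.0
eef_pos: [555.5, -245.5, 101.7]
tcp_rot: [180.0, 0.0, 99.6]
ft_force: [0.5, -0.3, 0.8]
finger_gap: 25.4
grasp_force: 0.0
```

```bash
python3 - <<'E'
from h import *; from cell import ctrl
f=shot('wrist','w11'); o=ctrl.observe(); plan(o,555,-245,60,99.56)
b=blob(f,'red',fish(f,[[555,-245,86]])[0]); print(b,'pred',fish(f,place([503.69,-253.58,9.56],[[52,0,86],[52,26,86],[52,-26,86]])).round(1).tolist())
E
```

```text
now [ 555.7 -245.5  102. ] [1.7995e+02 5.0000e-02 9.9580e+01] t 27.05 F [-0.3  0.8  0.4] gap 25.2 | turn 0.02 shift [np.float64(0.6), np.float64(-0.6), np.float64(42.0)]
(array([324.04656863, 214.71323529]), ((320.6292724609375, 216.63385009765625), (41.768924713134766, 65.89837646484375), 19.440034866333008), 1632) pred [[321.6, 223.0], [321.5, 187.9], [321.7, 255.4]]
```

Request:
{"method": "jog_arm", "body": {
  "moves": [
    [0.0005,-0.0005,0.012,0,0,0],
    [0,0,0.012,0,0,0],
    [0,0,0.012,0,0,0],
    [0,0,0.008,0,0,0],
    [0,0,0.005,0,0,0],
    [0,0,0,0,0,0]
  ]
}}

```text
t: 27.8
eef_pos: [554.8, -244.7, 51.9]
tcp_rot: [-180.0, -0.0, 99.6]
ft_force: [0.2, 0.6, 0.3]
finger_gap: 25.4
grasp_force: 0.0
```

Request:
{"method": "jog_arm", "body": {
  "moves": [
    [0,0,0.004,0,0,0],
    [0,0,0.004,0,0,0],
    [0,0,0.003,0,0,0],
    [0,0,0.003,0,0,0],
    [0,0,0,0,0,0]
  ]
}}

```text
t: 28.42
eef_pos: [554.8, -244.7, 38.1]
tcp_rot: [-180.0, -0.0, 99.6]
ft_force: [-0.3, -0.2, -0.7]
finger_gap: 25.4
grasp_force: 0.0
```

Request:
{"method": "jog_arm", "body": {
  "moves": [
    [0,0,0.002,0,0,0],
    [0,0,0.002,0,0,0],
    [0,0,0.001,0,0,0],
    [0,0,0,0,0,0]
  ]
}}

```text
t: 28.92
eef_pos: [554.9, -244.7, 33.2]
tcp_rot: [-180.0, -0.0, 99.6]
ft_force: [-0.5, 0.0, 0.3]
finger_gap: 24.9
grasp_force: 0.0
```

Request:
{"method": "jog_arm", "body": {
  "moves": [
    [0,0,0,0,0,0],
    [0,0,0,0,0,0],
    [0,0,0,0,0,0],
    [0,0,0,0,0,0]
  ],
  "gripper": -1,
  "force": 40
}}

```text
t: 29.42
eef_pos: [555.7, -244.7, 33.5]
tcp_rot: [179.9, 0.0, 99.6]
ft_force: [3.3, 0.4, -2.2]
finger_gap: 11.6
grasp_force: 40.0
```

Gripped the bar (gap 11.6 mm). Turning clockwise.

Request:
{"method": "jog_arm", "body": {
  "moves": [
    [0,0,0,0,0,8],
    [0,0,0,0,0,8],
    [0,0,0,0,0,8],
    [0,0,0,0,0,0]
  ]
}}

```text
t: 29.92
eef_pos: [555.8, -244.7, 33.5]
tcp_rot: [179.9, -0.0, 75.5]
ft_force: [5.5, 1.2, -1.4]
finger_gap: 11.7
grasp_force: 40.0
```

```bash
cat > o.py <<'E'
from cell import ctrl
o=ctrl.observe(); print(o['t'],o['eef_pos'].round(1),o['ft_force'].round(1),o['ft_torque'].round(3),o['tcp_rot'].round(1),o['joint_positions'].round(0))
E
python3 o.py
```

```text
29.925 [ 555.8 -244.7   33.5] [ 5.5  1.2 -1.4] [ 0.176 -0.921 -0.107] [179.9  -0.   75.5] [-31.  37.  85.   0.  58. -17.]
```

Request:
{"method": "jog_arm", "body": {
  "moves": [
    [0,0,0,0,0,8],
    [0,0,0,0,0,8],
    [0,0,0,0,0,8],
    [0,0,0,0,0,8],
    [0,0,0,0,0,8],
    [0,0,0,0,0,8],
    [0,0,0,0,0,6],
    [0,0,0,0,0,3],
    [0,0,0,0,0,0],
    [0,0,0,0,0,0]
  ]
}}

```text
t: 31.18
eef_pos: [555.9, -244.9, 33.5]
tcp_rot: [179.9, -0.1, 18.6]
ft_force: [5.1, 0.5, -2.8]
finger_gap: 11.8
grasp_force: 40.1
```

```bash
python3 o.py
```

```text
31.175 [ 555.9 -244.9   33.5] [ 5.1  0.5 -2.8] [ 0.145 -0.949  0.347] [ 1.799e+02 -1.000e-01  1.860e+01] [-31.  37.  85.   0.  58.  40.]
```

Request:
{"method": "jog_arm", "body": {
  "moves": [
    [0,0,0,0,0,2],
    [0,0,0,0,0,0],
    [0,0,0,0,0,0]
  ]
}}

```text
t: 31.55
eef_pos: [556.0, -244.9, 33.5]
tcp_rot: [179.9, -0.1, 16.7]
ft_force: [5.1, 0.6, -2.1]
finger_gap: 11.9
grasp_force: 41.0
```

```bash
python3 o.py
```

```text
31.55 [ 556.  -244.9   33.5] [ 5.1  0.6 -2.1] [ 0.128 -0.964  0.797] [ 1.799e+02 -1.000e-01  1.670e+01] [-31.  37.  85.  -0.  58.  42.]
```

The torque rise to 0.80 Nm confirms the stop. I'll release, lift out and verify both by camera.

Request:
{"method": "jog_arm", "body": {
  "moves": [
    [0,0,0,0,0,0],
    [0,0,0,0,0,0],
    [0,0,0,0,0,0],
    [0,0,-0.015,0,0,0],
    [0,0,-0.025,0,0,0],
    [0,0,-0.035,0,0,0],
    [0,0,-0.035,0,0,0],
    [0,0,-0.03,0,0,0],
    [0,0,-0.03,0,0,0],
    [-0.04,0,0,0,0,0],
    [-0.04,0,0,0,0,0],
    [-0.04,0,0,0,0,0],
    [0,0,0,0,0,0],
    [0,0,0,0,0,0]
  ],
  "gripper": -0.45
}}

```text
t: 33.3
eef_pos: [440.6, -279.2, 204.3]
tcp_rot: [179.9, -0.1, 16.6]
ft_force: [-0.0, 0.9, -0.4]
finger_gap: 24.8
grasp_force: 0.0
```

```bash
python3 o.py; python3 - <<'E'
from h import *
import cv2
f=shot('wrist','w12'); B=[503.69,-253.58,9.56]
for n,p,L,z in(('handle',(555,-245),26,86),('key',(442.5,-263.5),17,99)):
    u=fish(f,[[*p,z]])[0]
    c,r,a=blob(f,'red',u)
    h=cv2.cvtColor(f['image'],cv2.COLOR_RGB2HSV); print(n,'pred',u.round(1),'seen',c.round(1),r,a)
    for t in(0,70,80): # clockwise turn from start; handle starts along box y, key along box x
        d=np.radians(9.56+(90 if n=='handle' else 0)-t); e=np.array([np.cos(d),np.sin(d),0])*L
        q=fish(f,[np.r_[p,z]+e,np.r_[p,z]-e]); v=q[0]-q[1]; print('  turn',t,'image angle',round(np.degrees(np.arctan2(v[1],v[0]))%180,1),'len',round(np.hypot(*v),1))
E
```

```text
33.3 [ 440.6 -279.2  204.3] [-0.   0.9 -0.4] [-0.022  0.018 -0.031] [ 1.799e+02 -1.000e-01  1.660e+01] [-41.  19.  87.   0.  74.  33.]
handle pred [325.  71.] seen [323.4  72.6] ((322.1000061035156, 70.20000457763672), (47.85185241699219, 30.410520553588867), 63.43495178222656) 858
  turn 0 image angle 6.8 len 52.8
  turn 70 image angle 76.5 len 51.0
  turn 80 image angle 86.9 len 50.9
key pred [310.5 185.2] seen [310.1 181.9] ((310.0, 181.0), (10.0, 30.0), 90.0) 222
  turn 0 image angle 96.6 len 33.3
  turn 70 image angle 167.2 len 34.1
  turn 80 image angle 177.0 len 34.2
```

```bash
python3 - <<'E'
from h import *
import cv2
f=pickle.load(open('pics/w12.pkl','rb')); h=cv2.cvtColor(f['image'],cv2.COLOR_RGB2HSV).astype(int)
for y in range(42,102,2): print(y,''.join('W' if S<90 and V>150 else ('R' if V>180 else 'r') if (H<7 or H>172) and S>120 else '.' for H,S,V in h[y,300:350]))
E
```

```text
42 ..................................................
44 ..................................................
46 .................rRRRR..RRRR......................
48 .................rRRRWWWWRRRr.....................
50 .................rRRRWWWW.RRr.....................
52 .................rRRRWWWW.RRr.....................
54 .................rRRRWWWW.RRr.....................
56 .................rRRR.WWW.RRr.....................
58 ..................RRR.WWWWRRR.....................
60 ................rRRRR.WWWWRRR.....................
62 .............RRRRRRRRRWWW.RRRrrrrr................
64 ...........rRRRRRRRRRRRRRRRRRrrrrrrrr.............
66 ..........RRRRRRRRRRRRRRRRRRR.rrrrrRRR............
68 .........RRRRRRRRRRRRRRRRRRRRrrrrrrrRRR...........
70 .........RRRRRRRRRRRRRRRRRRRRrrrrrrrRRRr..........
72 ........rRRRRRRRRRRRRRRRRRRRRr.rrrrRRRRR..........
74 ........rRRRRRRRRRRRRRRRRRRRRRrrrrrrRRRR..........
76 .........RRRRRRRRRRRRRRRRRRRRRrrrrrrRRRr..........
78 .........rRRRRRRRRRRRRRRRRRRRR.rrrrrRRr...........
80 ..........RRRRRRRRRRRRRRRRRRRRrrr.rrrr............
82 ...........rRRRRRRRRRRRRRRRRRRrrrrrr..............
84 .............rRRRRRRRRRRRRRRRRrrrrr...............
86 ...............rRRRRRRRRRRRRRR....................
88 ...................rRRRRRRRRRRr...................
90 ...................rRRRRRRRRRRr...................
92 ...................rRRRRRRRRRR....................
94 ....................rrRrrrrrr.....................
96 ..................................................
98 ..................................................
100 ..................................................
```

The handle stands at about 87° in the image (predicted for an 80° turn), and the key is turned and seated. Handing in.

```bash
python3 -c "
from cell import ticket; print(ticket.close_job())"
```

```text
the job is handed in; nothing more can be done
None
```

The job is handed in at about 33 s: the red key is home in the lock and turned clockwise to its stop, and the red handle is turned clockwise to its stop. I touched neither the blue key nor the tools.

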